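Find the rocking jar lid and press it home

ROBOT

A 6-joint arm with a two-finger parallel gripper is mounted at the origin on the work surface. World frame = base frame: x ahead of the robot, y to its left, z up, the work surface at z = 0. Lengths are in mm, angles in degrees, forces in N, time in s.
With the tool pointing down it reaches from about 300 to 850 mm from the base axis. Payload 4.2 kg.
Tool frame: the origin (TCP) lies at the very end of the fingers, on their centre line; the grasp point (between the pads) lies 19 mm behind it; x points along the fingers, z is the direction in which the jaws open and shut, and the axes are right-handed (so a half turn about x gives the same grasp; the last joint's range is limited). The gripper opens to 91 mm and grips with 3 to 60 N. Pads are 32 mm wide; open, the fingers measure 118 mm over their backs; the gripper's body (76 mm by 178 mm) begins 60 mm behind the grasp point.
Start: joints at [-73.854, 18.312, 89.639, -0, 72.044, -1.146], TCP at [170.916, -549.027, 213.976] pointing down, gripper open.
Joint ranges: [-177.97, 177.97], [-48.28, 115.42], [12.27, 149.76], [-77.06, 257.06], [2.81, 150.46], [-146.56, 146.56]. Speed limits (degrees/s): [147.25, 147.25, 180, 180, 180, 180].

INTERFACE

Orientations are given as [roll, pitch, yaw] about the fixed x, y, z axes, in that order (R = Rz(yaw) Ry(pitch) Rx(roll)).
In Python, from workcell import state, grab_frame, camera_info, env, search_frame, place_of gives the robot as it stands.
- The arm moves only by the tool drive_tool, never from a script. Its argument "plan" is a list of rows, each a list of 7 numbers: the turn, a rotation vector about the world's x, y, z in degrees, then the shift along the world's x, y, z in mm, then the finger opening in mm, from 0 to 91.2. In form: [[wx, wy, wz, dx, dy, dz, jaw], ...]. A call has 1 to 10 rows; each row is the pose to reach, as a shift and turn from the pose measured when the call began; what a row does not reach only later rows make up. A row lasts 1/8 s, in which the tool goes at most 62.5 mm and 10.7 degrees, less where a joint would pass 70% of its speed; a pose out of reach is approached as far as the arm can. A call with a gripper value outside its range is refused whole. The fingers move at their own pace and stop on an object; "grip_force" is the grip in N (left out, the last holds). Time passes only in rows, so rows that repeat a pose let the fingers close. It gives the time, the measured TCP pose, the force and the opening at its end, in the units of the state.
- state(): the state, without advancing time (a new reading comes with each control period).
- grab_frame(name): name is "scene" or "top" or "wrist"; returns the picture (384x512x3 uint8, red, green, blue); there is no depth.
- camera_info(name): a dict with "intrinsics" (3x3 intrinsics, pixels), "origin" and "orientation" of the camera in the world; the wrist camera has in their place "hand_eye" (4x4, takes a point from camera to tool coordinates, whose origin is the TCP and whose axes are the tool frame's). Camera axes: x right, y down, z forward; pixel columns grow to the right and rows downward; lengths in mm; the calibration is good to about 2 mm. A picture is of the moment at which its call begins: read the wrist's pose just before it. camera_info takes no time and is no camera call.
- env.job_done(): hands the job in, once; it reports no verdict.
Trained networks look in the newest picture that a camera, given by its name, has taken for a name from the list of things; names that differ only in an ending like _2 or _b are one class to them, and where a whole thing is asked for, a point or a joint stands for the part that bears it (a point fixed in the world has none). Each returns a list of dicts, best first, with "p" (0 to 1); they miss things now and then, are a little off and sometimes report something else, mostly with a low value. They report only what shows in the picture. A call takes as long as a camera call.
- search_frame(camera, label): "rect" ([left, top, right, bottom] as shares, 0 to 1, of the picture: columns of its width, rows of its height, round what is visible of it).
- place_of(camera, label): "location" ([column, row] as shares, 0 to 1, of the picture: columns of its width, rows of its height: a listed point, or the origin of a listed thing).
The state is a dict: "time_s": time; "qpos": joint angles; "qvel": joint speeds; "effort": joint torques, N m; "ee_pos": TCP position; "ee_rot": TCP orientation; "force": force on the tool from outside, world axes, zero at the start; "torque": the same for the moment, N m; "gripper_width": finger opening in mm.
Only numpy, scipy, OpenCV 4.12 (cv2) and the standard library are available. Lean on these libraries where they do the work, as an engineer would, in place of code of your own. Each camera call takes 0.05 s, during which the arm holds its last target. There are 200 camera calls.

TASK

One of the four identical black jar lids is not pushed on properly. With the fingertips press lightly near the edge of the lids, one after another, until you find the one that rocks, then press that lid firmly in its middle until it is fully home and level. Press the sound lids only lightly, lift nothing, leave everything else on the bench where it is, and finish clear of everything.

Things in the scene. Friction and masses are not known exactly. Their poses are not given: they have to be found in the camera images.
- lid_a_top (a point): Centre of the flat top face of one of four identical black push-on lids (80 mm across, 20 mm high with skirt; z axis up out of the top) on four identical white specimen jars fixed to the bench, at least 0.14 m apart. Each top starts 87 to 93 mm above the bench, a loose lid no differently from a sound one. Exactly one of the four lids is loose, and it may be any of them.
- lid_b_top (a point): Same point on the second lid. How a loose lid (any of the four) behaves: it rocks freely about this point in any direction. A light press of 1 to 3 N about 28 mm from the centre tips it 6 to 12 degrees, the fingertip sinking 3 to 5 mm with hardly any resistance until it stops; it comes level again when let go. Pressing at the edge does not seat it.
- lid_c_top (a point): Same point on the third lid. Seating the loose lid (any of the four): a press of more than 12 N (18 N is plenty) in its middle slides it 6 mm down to a hard stop, where it stays, level, and no longer rocks.
- lid_d_top (a point): Same point on the fourth lid. How a sound lid (three of the four) behaves: it sits on a springy seal, gives about 1 mm per 3 N, tips no more than about 1 degree under 4 N at its edge, and comes back when let go. About 10 N or more spoils the seal: the lid then stays up to 3 mm down.
- vial_1: Amber glass vial standing loose between the jars, 22 mm across, 55 mm tall; origin at the centre of its underside. Not to be moved.
- vial_2: Amber glass vial standing loose between the jars, 22 mm across, 55 mm tall; origin at the centre of its underside. Not to be moved.
- stopper: Loose cork stopper standing between the jars, 24 mm across its head, about 35 mm tall; origin at the centre of its underside. Not to be moved.
- slide_box: Closed wooden slide box, 85 x 170 x 32 mm, beyond the jars; origin at the centre of its underside. Not to be moved.
- petri_dish: Clear shallow plastic dish, 90 mm across, 16 mm high, beyond the jars; origin at the centre of its underside. Not to be moved.
- brush: Small brush lying on the bench between the robot and the jars; origin on its underside. Not to be moved.
- stain_tray: Open steel tray, 100 x 140 x 30 mm, beyond the jars; origin at the centre of its underside. Not to be moved.

How it is judged:
By the outcome, as a careful person would: the job done as asked, in the order asked, and still so for the second after the job is handed in, with the robot touching nothing.
It also fails if it takes over 51 s, if anything falls off the work surface, if the arm or the gripper's body presses on something with over 40 N, if the wrist force passes 120 N, or if a joint passes its speed limit or range.

## Working session

There is one attempt and no reset: what is moved stays moved. The work goes in short steps, Python scripts to look and compute and a tool call to move; the robot and the scene stay as the last step left them, time stands still between calls to the robot, and variables do not carry over. Pictures are saved under pics/ and viewed, about 8 in all and at most 12, crops included, and the job is handed in when it is done.

Besides the shell and the picture viewer there is one more tool, called after ">>>" as name(argument=value, ...), one argument or row to a line, values as JSON. drive_tool: Moves the arm, as the interface text tells. Its arguments: {"type":"object","properties":{"plan":{"type":"array"},"grip_force":{"type":"number"}},"required":["plan"]}

```bash
mkdir -p pics; cat > h.py <<'E'
import numpy as np, cv2
from workcell import *
from scipy.spatial.transform import Rotation as R
def ray(cam,uv):
    c=camera_info(cam);K=np.array(c["intrinsics"]);o=np.array(c["origin"],float);M=np.array(c["orientation"])
    if M.shape!=(3,3): M=R.from_euler('xyz',M,degrees=True).as_matrix()
    d=M@np.linalg.inv(K)@[uv[0]*512,uv[1]*384,1]; return o,d/np.linalg.norm(d)
def tri(r1,r2):
    (o1,d1),(o2,d2)=r1,r2
    t=np.linalg.lstsq(np.c_[d1,-d2],o2-o1,rcond=None)[0]
    a,b=o1+t[0]*d1,o2+t[1]*d2; return (a+b)/2,np.linalg.norm(a-b)
def onz(r,z): return r[0]+r[1]*(z-r[0][2])/r[1][2]
E
python3 - <<'E'
from h import *
np.set_printoptions(precision=3,suppress=True)
print(state()); print(camera_info("top"),camera_info("scene"))
ims={}
res={}
for c in("top","scene"):
    ims[c]=grab_frame(c); res[c]=place_of(c,"lid_a_top")
    for r in res[c]: print(c,r)
cv2.imwrite("pics/a.png",cv2.resize(cv2.cvtColor(ims["top"],cv2.COLOR_RGB2BGR),(800,600)))
cv2.imwrite("pics/b.png",cv2.resize(cv2.cvtColor(ims["scene"],cv2.COLOR_RGB2BGR),(800,600)))
for a in res["top"]:
    print("z90",onz(ray("top",a["location"]),90))
    for b in res["scene"]:
        p,g=tri(ray("top",a["location"]),ray("scene",b["location"]))
        if g<15: print(p,g)
print(state()["time_s"])
E
```

```text
{'time_s': 0.0, 'qpos': array([-73.853,  18.35 ,  89.707,  -0.001,  72.043,  -1.148]), 'qvel': array([-0.065, -0.008, -0.018,  0.05 , -0.067,  0.001]), 'effort': array([  0.003, -41.246, -23.197,   0.073,   0.046,  -0.   ]), 'ee_pos': array([ 170.778, -548.524,  213.13 ]), 'ee_rot': array([179.484,  89.9  , 106.78 ]), 'force': array([ 0.076, -0.574, -0.032]), 'torque': array([ 0.052, -0.025, -0.016]), 'gripper_width': 91.31953059934442}
{'intrinsics': array([[411.433,   0.   , 255.444],
       [  0.   , 411.433, 196.372],
       [  0.   ,   0.   ,   1.   ]]), 'origin': array([435.233,  -3.057, 947.628]), 'orientation': array([-172.806,   -1.037,  -90.255])} {'intrinsics': array([[412.365,   0.   , 260.385],
       [  0.   , 412.365, 187.694],
       [  0.   ,   0.   ,   1.   ]]), 'origin': array([1088.455,  399.286,  636.181]), 'orientation': array([-128.93 ,    1.123,  125.007])}
top {'location': [0.5479, 0.588], 'p': 0.69}
scene {'location': [0.4805, 0.4177], 'p': 0.75}
z90 [481.493 -71.085  90.   ]
[483.051 -73.36   96.642] 6.760033054145165
0.2
```

View pics/a.png

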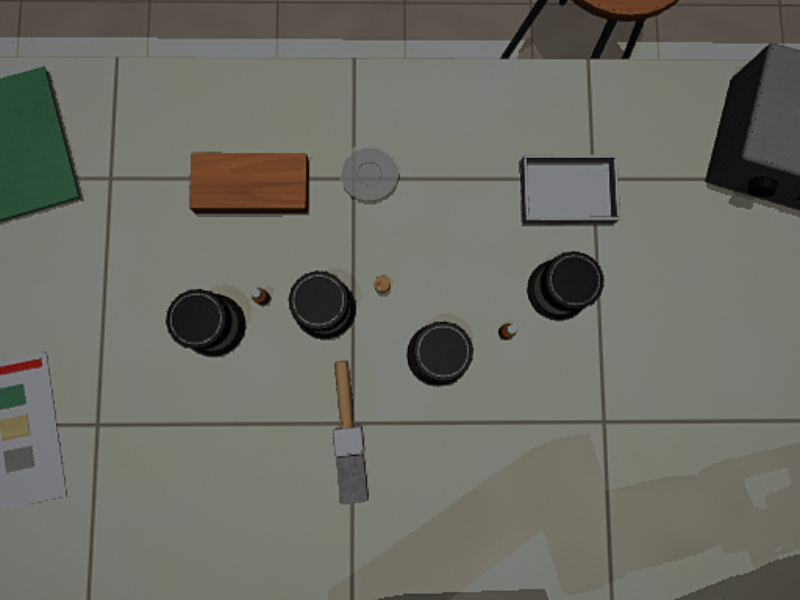

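View pics/b.png

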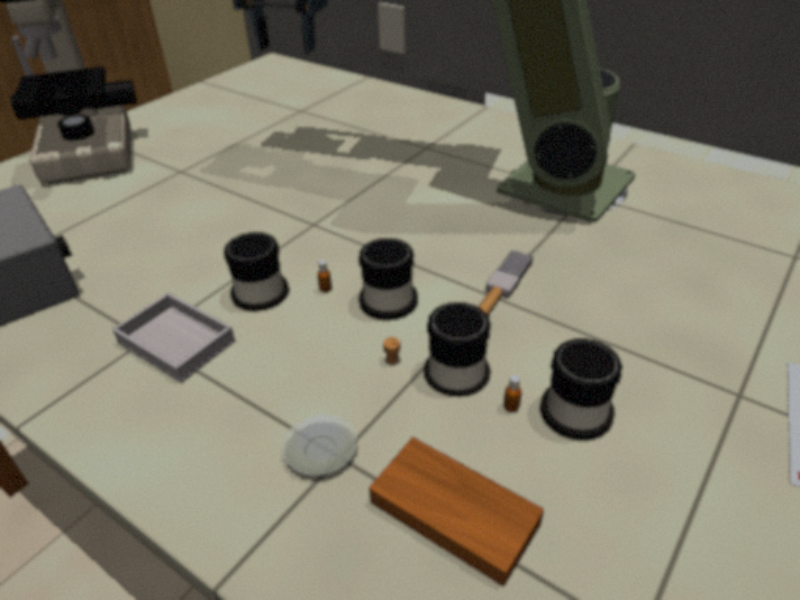

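The top view shows four lids at about (198,319), (319,300), (443,351) and (573,280) in 800x600 pixels. The same lids in the scene view are at (585,360), (459,322), (386,257) and (252,248). The networks returned only one of them, so I'll refine all four from the images and triangulate.

```bash
python3 - <<'E'
from h import *
np.set_printoptions(precision=1,suppress=True)
g=cv2.imread("pics/a.png",0)
T=[(198,319),(319,300),(443,351),(573,280)]
S=[(585,360),(459,322),(386,257),(252,248)]
c=cv2.HoughCircles(cv2.medianBlur(g,3),cv2.HOUGH_GRADIENT,1,15,param1=80,param2=18,minRadius=24,maxRadius=36)
if c is not None:
    for k in c[0]:
        if min(np.hypot(k[0]-t[0],k[1]-t[1]) for t in T)<12: print("hough",k)
for t,s in zip(T,S):
    p,gap=tri(ray("top",(t[0]/800,t[1]/600)),ray("scene",(s[0]/800,s[1]/600)))
    print(p,gap,onz(ray("top",(t[0]/800,t[1]/600)),90),onz(ray("scene",(s[0]/800,s[1]/600)),90))
for cam in("top","scene"):
    grab_frame(cam)
    for r in search_frame(cam,"lid_a_top")+place_of(cam,"lid_b_top"): print(cam,r)
    for n in("vial_1","stopper"):
        for r in place_of(cam,n): print(cam,n,r,onz(ray(cam,r["location"]),0))
a=cv2.imread("pics/a.png")[240:400,150:620]; b=cv2.imread("pics/b.png")[220:440,210:640]
a=cv2.resize(a,(800,272),interpolation=cv2.INTER_CUBIC); b=cv2.resize(b,(640,327),interpolation=cv2.INTER_CUBIC)
o=np.zeros((600,800,3),np.uint8);o[:272]=a;o[273:600,:640]=b
cv2.imwrite("pics/c.png",cv2.convertScaleAbs(o,alpha=1.8,beta=20))
print(camera_info("wrist"))
E
```

```text
hough [574.5 279.5  28.6]
hough [318.5 300.5  26.6]
hough [195.5 319.5  29.9]
hough [441.5 350.5  25.2]
[527.3 250.3  89.9] 1.8039996823935323 [527.6 249.4  90. ] [526.8 251.   90. ]
[552.2  90.   89.7] 3.1206272051357344 [552.9  88.6  90. ] [551.6  91.4  90. ]
[483.4 -76.7  84.6] 2.7386119121714874 [483.9 -77.4  90. ] [488.8 -70.8  90. ]
[ 579.1 -255.    88.1] 2.5749799778988898 [ 579.7 -255.5   90. ] [ 580.5 -251.3   90. ]
top {'rect': [0.5119, 0.5354, 0.5965, 0.6406], 'p': 0.86}
top {'location': [0.7203, 0.4656], 'p': 0.76}
top {'location': [0.5545, 0.5831], 'p': 0.22}
top {'location': [0.6297, 0.5516], 'p': 0.17}
top vial_1 {'location': [0.323, 0.4974], 'p': 0.58} [567.8 187.9   0. ]
top vial_1 {'location': [0.6326, 0.5542], 'p': 0.53} [ 516.  -179.2    0. ]
top stopper {'location': [0.7076, 0.3174], 'p': 0.5} [ 733.5 -276.7    0. ]
top stopper {'location': [0.4736, 0.4727], 'p': 0.44} [589.8   9.3   0. ]
scene {'rect': [0.4455, 0.394, 0.5193, 0.4667], 'p': 0.9}
scene {'location': [0.309, 0.4065], 'p': 0.83}
scene vial_1 {'location': [0.4045, 0.4846], 'p': 0.58} [ 518.3 -176.5    0. ]
scene vial_1 {'location': [0.6408, 0.6813], 'p': 0.5} [568.2 185.1   0. ]
scene stopper {'location': [0.4932, 0.5987], 'p': 0.69} [579.9   6.9   0. ]
scene stopper {'location': [0.217, 0.5703], 'p': 0.64} [ 730.5 -280.1    0. ]
scene stopper {'location': [0.6244, 0.4844], 'p': 0.61} [364.3  54.8   0. ]
{'intrinsics': array([[319.8,   0. , 256.4],
       [  0. , 319.8, 187. ],
       [  0. ,   0. ,   1. ]]), 'hand_eye': array([[  -0. ,   -0.3,    1. , -171.2],
       [  -0. ,   -1. ,   -0.3,   72.4],
       [   1. ,   -0. ,    0. ,    0.2],
       [   0. ,    0. ,    0. ,    1. ]])}
```

View pics/c.png

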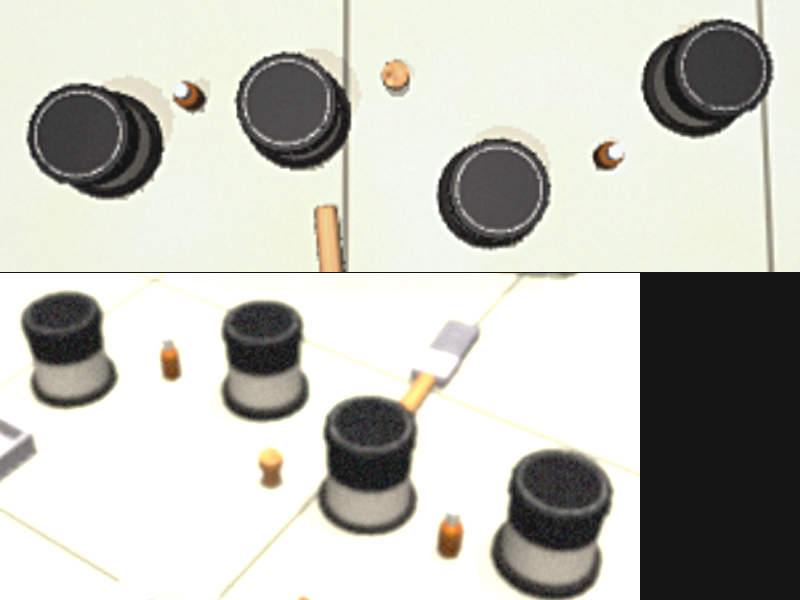

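```bash
python3 - <<'E'
from h import *
np.set_printoptions(precision=3,suppress=True)
s=state(); M=R.from_euler('xyz',s["ee_rot"],degrees=True).as_matrix(); print(M, s["time_s"], s["ee_pos"])
E
```

```text
[[ 0.     0.955  0.297]
 [-0.     0.297 -0.955]
 [-1.     0.     0.   ]] 0.7 [ 170.923 -549.016  213.989]
```

>>> drive_tool(
  plan=[
    [0, 0, 0, 50, 40, -5, 0],
    [0, 0, 0, 100, 80, -15, 0],
    [0, 0, 0, 150, 120, -25, 0],
    [0, 0, 0, 200, 160, -35, 0],
    [0, 0, 0, 250, 200, -45, 0],
    [0, 0, 0, 300, 240, -55, 0],
    [0, 0, 0, 345, 280, -65, 0],
    [0, 0, 0, 385, 315, -75, 0],
    [0, 0, 0, 398.5, 325.5, -84, 0],
    [0, 0, 0, 398.5, 325.5, -84, 0],
  ],
  grip_force=10,
)

```text
time_s: 1.95
ee_pos: [569.3, -222.7, 128.9]
ee_rot: [-114.3, 89.9, 173.1]
force: [0.1, 0.0, 0.6]
gripper_width: 0.6
```

```bash
python3 - <<'E'
from h import *
np.set_printoptions(precision=2,suppress=True)
s=state(); print(s["time_s"],s["ee_pos"],s["ee_rot"],s["force"],s["gripper_width"],s["qpos"])
w=cv2.cvtColor(grab_frame("wrist"),cv2.COLOR_RGB2BGR); t=cv2.cvtColor(grab_frame("scene"),cv2.COLOR_RGB2BGR)
for r in place_of("wrist","lid_a_top"): print(r)
o=np.zeros((600,512,3),np.uint8)
o[:384]=w; o[384:600,:480]=cv2.resize(t[110:218,100:340],(480,216))
cv2.imwrite("pics/d.png",cv2.convertScaleAbs(o,alpha=1.5,beta=20))
E
```

```text
1.95 [ 569.34 -222.74  128.91] [-114.3    89.87  173.12] [0.14 0.   0.65] 0.5625116494474467 [-22.43  25.16  91.77  -0.04  63.19  50.18]
{'location': [0.0545, 0.6763], 'p': 0.91}
```

View pics/d.png

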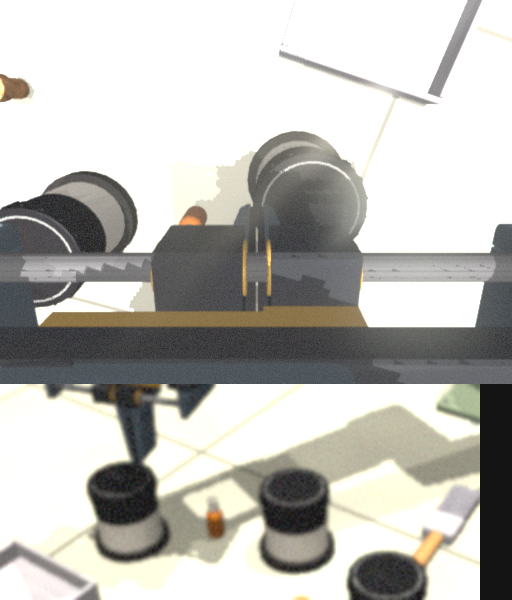

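The wrist view shows the L4 rim ring centred near (313,213) with a radius of about 53 px. The closed fingertips are at (257,207), just left of the lid, and the scene inset agrees.

```bash
cat >> h.py <<'E'
def wray(px,s):
    c=camera_info("wrist");K=np.array(c["intrinsics"]);H=np.array(c["hand_eye"])
    M=R.from_euler('xyz',s["ee_rot"],degrees=True).as_matrix()
    d=M@H[:3,:3]@np.linalg.inv(K)@[px[0],px[1],1]
    return M@H[:3,3]+s["ee_pos"],d
E
python3 - <<'E'
from h import *
np.set_printoptions(precision=2,suppress=True)
s=state()
for px in [(313,162),(313,213),(366,205),(0.0545*512,.6763*384)]: print(px,onz(wray(px,s),90))
for px in [(260,207),(246,207),(278,207)]: print(px,onz(wray(px,s),129))
E
```

```text
(313, 162) [ 611.24 -251.72   90.  ]
(313, 213) [ 577.11 -264.03   90.  ]
(366, 205) [ 593.56 -297.28   90.  ]
(27.904, 259.6992) [481.8  -77.67  90.  ]
(260, 207) [ 582.77 -222.85  129.  ]
(246, 207) [ 580.42 -215.25  129.  ]
(278, 207) [ 585.79 -232.63  129.  ]
```

>>> drive_tool(
  plan=[
    [0, 0, 0, 1, -7, -15, 0],
    [0, 0, 0, 1, -7, -28, 0],
    [0, 0, 0, 1, -7, -32, 0],
    [0, 0, 0, 1, -7, -32, 0],
    [0, 0, 0, 1, -7, -32, 0],
  ],
)

```text
time_s: 2.72
ee_pos: [569.7, -231.8, 98.7]
ee_rot: [7.1, 89.9, -65.6]
force: [0.6, 0.8, 0.8]
gripper_width: 0.3
```

>>> drive_tool(
  plan=[
    [0, 0, 0, 0, 0, -1, 0],
    [0, 0, 0, 0, 0, -2, 0],
    [0, 0, 0, 0, 0, -2, 0],
  ],
)

```text
time_s: 3.1
ee_pos: [569.7, -231.8, 96.8]
ee_rot: [8.5, 89.9, -64.3]
force: [0.2, -0.8, 0.2]
gripper_width: 0.6
```

>>> drive_tool(
  plan=[
    [0, 0, 0, 0, 0, -1, 0],
    [0, 0, 0, 0, 0, -1, 0],
  ],
)

```text
time_s: 3.35
ee_pos: [569.7, -231.7, 95.7]
ee_rot: [4.6, 89.9, -68.2]
force: [-0.4, -0.2, 0.0]
gripper_width: 0.5
```

```bash
cat > m.py <<'E'
from h import *
import sys
np.set_printoptions(precision=2,suppress=True)
F=[];P=[];I=[]
for i in range(int(sys.argv[2])):
    I.append(grab_frame("scene").astype(float)); s=state(); F.append(s["force"]);P.append(s["ee_pos"])
np.save(f"pics/{sys.argv[1]}.npy",np.mean(I,0))
print(s["time_s"],np.mean(F,0),np.mean(P,0))
E
python3 m.py L4_0 4
```

```text
3.55 [ 0.23 -0.49 -0.11] [ 569.68 -231.78   95.72]
```

>>> drive_tool(
  plan=[
    [0, 0, 0, 0, 0, -1, 0],
    [0, 0, 0, 0, 0, -1, 0],
  ],
)

```text
time_s: 3.8
ee_pos: [569.6, -231.7, 94.6]
ee_rot: [-1.6, 89.9, -74.4]
force: [-0.6, -0.0, 0.4]
gripper_width: 0.2
```

>>> drive_tool(
  plan=[
    [0, 0, 0, 0, 0, -1, 0],
    [0, 0, 0, 0, 0, -1, 0],
  ],
)

```text
time_s: 4.05
ee_pos: [569.5, -231.7, 93.5]
ee_rot: [-18.2, 90.0, -91.0]
force: [0.5, 0.1, 0.0]
gripper_width: 1.0
```

>>> drive_tool(
  plan=[
    [0, 0, 0, 0, 0, -1, 0],
    [0, 0, 0, 0, 0, -1, 0],
  ],
)

```text
time_s: 4.3
ee_pos: [569.5, -231.7, 92.4]
ee_rot: [-32.6, 90.0, -105.4]
force: [-0.3, 0.5, -0.6]
gripper_width: 0.6
```

>>> drive_tool(
  plan=[
    [0, 0, 0, 0, 0, -1, 0],
    [0, 0, 0, 0, 0, -1, 0],
  ],
)

```text
time_s: 4.55
ee_pos: [569.4, -231.6, 91.3]
ee_rot: [-53.3, 90.0, -126.1]
force: [0.1, -0.6, 0.0]
gripper_width: 0.4
```

>>> drive_tool(
  plan=[
    [0, 0, 0, 0, 0, -0.8, 0],
    [0, 0, 0, 0, 0, -0.8, 0],
  ],
)

```text
time_s: 4.8
ee_pos: [569.4, -231.7, 90.5]
ee_rot: [-42.0, 90.0, -114.8]
force: [-0.1, 0.5, 0.9]
gripper_width: 0.4
```

```bash
python3 m.py L4_1 4
```

```text
5.0 [-0.02  0.02  0.31] [ 569.44 -231.68   90.51]
```

>>> drive_tool(
  plan=[
    [0, 0, 0, 0, 0, -0.8, 0],
    [0, 0, 0, 0, 0, -0.8, 0],
  ],
)

```text
time_s: 5.25
ee_pos: [569.5, -231.7, 89.8]
ee_rot: [-32.2, 90.0, -105.0]
force: [-0.6, 0.4, 2.3]
gripper_width: 0.3
```

>>> drive_tool(
  plan=[
    [0, 0, 0, 0, 0, -0.6, 0],
    [0, 0, 0, 0, 0, -0.6, 0],
  ],
)

```text
time_s: 5.5
ee_pos: [569.5, -231.7, 89.4]
ee_rot: [-23.0, 90.0, -95.8]
force: [-1.6, 0.1, 2.3]
gripper_width: 0.3
```

```bash
python3 m.py L4_2 4
```

```text
5.7 [-0.95  0.21  2.4 ] [ 569.49 -231.67   89.41]
```

```bash
cat > cmp.py <<'E'
import numpy as np,cv2,sys
a,b=np.load(f"pics/{sys.argv[1]}.npy"),np.load(f"pics/{sys.argv[2]}.npy")
x,y=int(sys.argv[3]),int(sys.argv[4])
sl=np.s_[y-28:y+48,x-32:x+32]
def z(i): return cv2.resize(np.clip(i*2+10,0,255).astype(np.uint8)[...,::-1],(256,304),interpolation=cv2.INTER_CUBIC)
d=np.abs(a-b).max(2)
o=np.hstack([z(a[sl]),z(b[sl]),cv2.cvtColor(cv2.resize(np.clip(d[sl]*6,0,255).astype(np.uint8),(256,304)),cv2.COLOR_GRAY2BGR)])
cv2.imwrite(sys.argv[5],o)
E
python3 cmp.py L4_0 L4_2 161 157 pics/e.png
```

```text
(no output)
```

View pics/e.png

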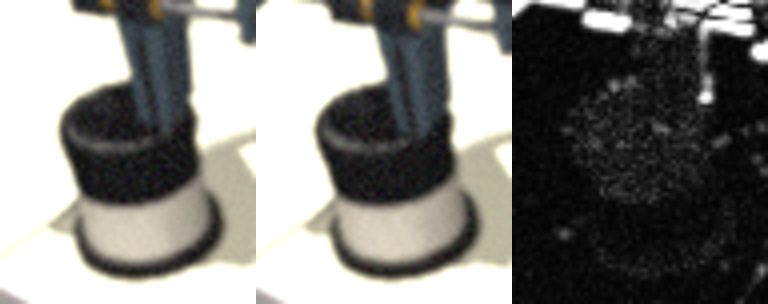

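The scene crop before and during the press shows no shift of the rim or skirt. Force rose to 2.4 N within about 1 mm of contact at z≈90.4, so L4 is sound. Next is L3.

>>> drive_tool(
  plan=[
    [0, 0, 0, 0, 0, 20, 0],
    [0, 0, 0, -10, 20, 25, 0],
    [0, 0, 0, -35, 68, 25, 0],
    [0, 0, 0, -60, 116, 25, 0],
    [0, 0, 0, -85, 164, 25, 0],
    [0, 0, 0, -95, 183, 22, 0],
    [0, 0, 0, -95, 183, 9, 0],
    [0, 0, 0, -95, 183, 5.5, 0],
    [0, 0, 0, -95, 183, 5.5, 0],
    [0, 0, 0, -95, 183, 5.5, 0],
  ],
)

```text
time_s: 6.95
ee_pos: [475.1, -49.5, 94.8]
ee_rot: [-6.0, 90.0, -78.9]
force: [1.2, 0.5, 1.1]
gripper_width: 0.3
```

```bash
python3 m.py L3_0 4
```

```text
7.15 [ 0.16 -0.1   0.43] [474.89 -49.16  94.96]
```

>>> drive_tool(
  plan=[
    [0, 0, 0, 0, 0, -1, 0],
    [0, 0, 0, 0, 0, -1, 0],
  ],
)

```text
time_s: 7.4
ee_pos: [474.7, -49.0, 94.0]
ee_rot: [5.0, 90.0, -67.8]
force: [0.1, 0.5, 0.9]
gripper_width: 0.7
```

>>> drive_tool(
  plan=[
    [0, 0, 0, 0, 0, -1, 0],
    [0, 0, 0, 0, 0, -1, 0],
  ],
)

```text
time_s: 7.65
ee_pos: [474.7, -49.0, 93.0]
ee_rot: [3.2, 90.0, -69.6]
force: [-0.0, -0.7, 0.3]
gripper_width: 0.4
```

>>> drive_tool(
  plan=[
    [0, 0, 0, 0, 0, -1, 0],
    [0, 0, 0, 0, 0, -1, 0],
  ],
)

```text
time_s: 7.9
ee_pos: [474.8, -49.0, 92.1]
ee_rot: [12.4, 89.9, -60.4]
force: [-0.6, -1.0, 2.2]
gripper_width: 0.2
```

```bash
python3 m.py L3_1 4
```

```text
8.1 [-0.3   0.43  1.94] [474.76 -48.96  92.09]
```

>>> drive_tool(
  plan=[
    [0, 0, 0, 0, 0, -0.4, 0],
    [0, 0, 0, 0, 0, -0.4, 0],
  ],
)

```text
time_s: 8.35
ee_pos: [474.7, -49.0, 91.7]
ee_rot: [15.1, 89.9, -57.7]
force: [-0.2, 0.3, 2.6]
gripper_width: 0.5
```

```bash
python3 m.py L3_2 4
```

```text
8.55 [-0.69  0.2   2.36] [474.76 -48.97  91.72]
```

L3's contact starts at about 92.9 and rises at roughly 2 N/mm. A loose lid stopping there would have a top above the 93 mm limit, so L3 is sound. Next is L2.

>>> drive_tool(
  plan=[
    [0, 0, 0, 0, 0, 20, 0],
    [0, 0, 0, 8, 18, 25, 0],
    [0, 0, 0, 26, 64, 25, 0],
    [0, 0, 0, 45, 110, 25, 0],
    [0, 0, 0, 63, 153, 25, 0],
    [0, 0, 0, 69, 167, 20, 0],
    [0, 0, 0, 69, 167, 7, 0],
    [0, 0, 0, 69, 167, 3.3, 0],
    [0, 0, 0, 69, 167, 3.3, 0],
    [0, 0, 0, 69, 167, 3.3, 0],
  ],
)

```text
time_s: 9.8
ee_pos: [543.8, 117.2, 95.3]
ee_rot: [31.7, 89.9, -41.1]
force: [-0.5, 0.9, 0.2]
gripper_width: 0.5
```

```bash
python3 m.py L2_0 4
```

```text
10.0 [0.44 0.5  0.12] [543.92 117.61  95.41]
```

>>> drive_tool(
  plan=[
    [0, 0, 0, 0, 0, -1, 0],
    [0, 0, 0, 0, 0, -1, 0],
  ],
)

```text
time_s: 10.25
ee_pos: [543.9, 117.8, 94.4]
ee_rot: [43.9, 89.9, -28.9]
force: [0.0, -0.3, -1.3]
gripper_width: 0.5
```

>>> drive_tool(
  plan=[
    [0, 0, 0, 0, 0, -1, 0],
    [0, 0, 0, 0, 0, -1, 0],
  ],
)

```text
time_s: 10.5
ee_pos: [543.8, 117.9, 93.2]
ee_rot: [34.7, 89.9, -38.1]
force: [-0.3, -0.1, 0.2]
gripper_width: 0.3
```

>>> drive_tool(
  plan=[
    [0, 0, 0, 0, 0, -1, 0],
    [0, 0, 0, 0, 0, -1, 0],
  ],
)

```text
time_s: 10.75
ee_pos: [543.8, 117.9, 92.1]
ee_rot: [29.1, 89.9, -43.7]
force: [0.8, -0.2, -1.1]
gripper_width: 0.3
```

>>> drive_tool(
  plan=[
    [0, 0, 0, 0, 0, -0.8, 0],
    [0, 0, 0, 0, 0, -0.8, 0],
  ],
)

```text
time_s: 11.0
ee_pos: [543.8, 117.9, 91.3]
ee_rot: [32.6, 89.9, -40.3]
force: [0.4, -0.4, 0.2]
gripper_width: 0.8
```

>>> drive_tool(
  plan=[
    [0, 0, 0, 0, 0, -0.8, 0],
    [0, 0, 0, 0, 0, -0.8, 0],
  ],
)

```text
time_s: 11.25
ee_pos: [543.8, 117.8, 90.5]
ee_rot: [33.8, 89.9, -39.0]
force: [-0.1, -0.0, 0.7]
gripper_width: 0.5
```

>>> drive_tool(
  plan=[
    [0, 0, 0, 0, 0, -0.8, 0],
    [0, 0, 0, 0, 0, -0.8, 0],
  ],
)

```text
time_s: 11.5
ee_pos: [543.9, 117.8, 89.7]
ee_rot: [30.9, 89.9, -42.0]
force: [-0.2, -1.4, 1.0]
gripper_width: 0.3
```

```bash
python3 m.py L2_1 5
```

```text
11.75 [ 0.21 -0.58  1.29] [543.86 117.79  89.77]
```

>>> drive_tool(
  plan=[
    [0, 0, 0, 0, 0, -0.7, 0],
    [0, 0, 0, 0, 0, -0.7, 0],
  ],
)

```text
time_s: 12.0
ee_pos: [543.9, 117.7, 89.1]
ee_rot: [28.9, 89.9, -43.9]
force: [0.5, -0.7, 0.6]
gripper_width: 0.6
```

```bash
python3 m.py L2_2 5; python3 cmp.py L2_0 L2_2 294 206 pics/f.png
```

```text
12.25 [ 0.08 -1.02  1.16] [543.89 117.76  89.1 ]
```

>>> drive_tool(
  plan=[
    [0, 0, 0, 0, 0, -0.7, 0],
    [0, 0, 0, 0, 0, -0.7, 0],
  ],
)

```text
time_s: 12.5
ee_pos: [543.9, 117.7, 88.4]
ee_rot: [34.4, 89.9, -38.4]
force: [-0.2, -1.2, 1.6]
gripper_width: 0.4
```

>>> drive_tool(
  plan=[
    [0, 0, 0, 0, 0, -0.7, 0],
    [0, 0, 0, 0, 0, -0.7, 0],
  ],
)

```text
time_s: 12.75
ee_pos: [544.0, 117.7, 87.8]
ee_rot: [36.3, 89.9, -36.5]
force: [-0.3, -0.6, 2.4]
gripper_width: 0.4
```

```bash
python3 m.py L2_3 5; python3 cmp.py L2_0 L2_3 294 206 pics/f.png
```

```text
13.0 [ 0.19 -0.69  2.2 ] [543.97 117.73  87.76]
```

View pics/f.png

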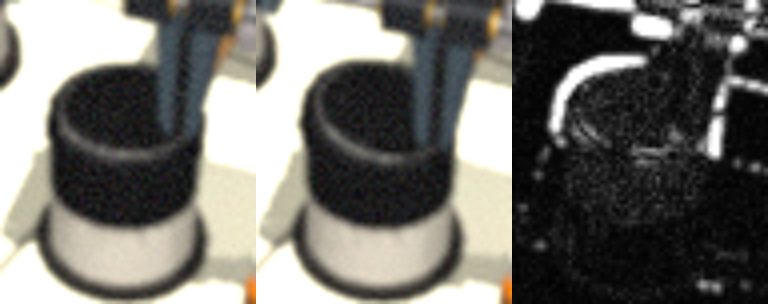

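The far rim of L2 has clearly risen (bright arc upper left), and the tip sank about 3 mm at 1–2 N. L2 is the loose lid. I'll lift off and refine its centre.

>>> drive_tool(
  plan=[
    [0, 0, 0, 0, 0, 15, 0],
    [0, 0, 0, 0, 15, 40, 0],
    [0, 0, 0, 0, 15, 40, 0],
    [0, 0, 0, 0, 15, 40, 0],
  ],
)

```text
time_s: 13.5
ee_pos: [543.5, 132.5, 127.3]
ee_rot: [-2.2, 89.9, -75.0]
force: [0.7, -0.0, -0.0]
gripper_width: 0.4
```

```bash
python3 - <<'E'
from h import *
np.set_printoptions(precision=2,suppress=True)
s=state(); w=grab_frame("wrist")
for r in place_of("wrist","lid_a_top"):
    print(r, onz(wray((r["location"][0]*512,r["location"][1]*384),s),91))
grab_frame("scene")
for r in place_of("scene","lid_a_top"): print(r,onz(ray("scene",r["location"]),91))
print(s["time_s"],s["ee_pos"])
cv2.imwrite("pics/g.png",cv2.convertScaleAbs(cv2.cvtColor(w,cv2.COLOR_RGB2BGR),alpha=1.8,beta=20))
E
```

```text
{'location': [0.4869, 0.4133], 'p': 0.65} [468.67 -79.11  91.  ]
{'location': [0.5643, 0.8503], 'p': 0.55} [786.59 226.49  91.  ]
13.5 [543.45 132.45 127.33]
```

View pics/g.png

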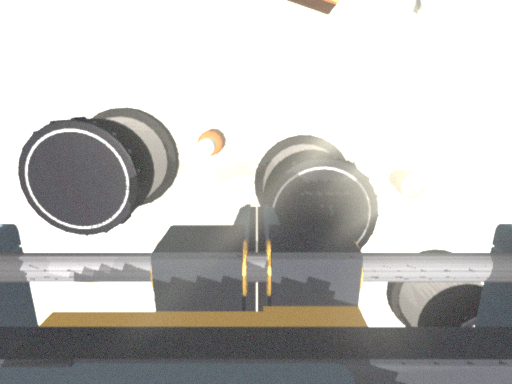

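```bash
python3 - <<'E'
from h import *
np.set_printoptions(precision=2,suppress=True)
s=state()
for px in [(325,212),(325,160),(378,210),(80,179)]: print(px,onz(wray(px,s),91))
E
```

```text
(325, 212) [556.44  86.74  91.  ]
(325, 160) [590.32  99.3   91.  ]
(378, 210) [568.48  52.57  91.  ]
(80, 179) [530.25 250.65  91.  ]
```

The wrist view puts the L2 ring centre at (325,212), which is (556,87) in the world. The fixed cameras gave (552.5,89), so I'll press at (554,88).

>>> drive_tool(
  plan=[
    [0, 0, 0, 10.5, -44.5, -5, 0],
    [0, 0, 0, 10.5, -44.5, -25, 0],
    [0, 0, 0, 10.5, -44.5, -32, 0],
    [0, 0, 0, 10.5, -44.5, -33, 0],
    [0, 0, 0, 10.5, -44.5, -33, 0],
    [0, 0, 0, 10.5, -44.5, -33, 0],
  ],
)

```text
time_s: 14.45
ee_pos: [554.3, 88.1, 94.5]
ee_rot: [13.0, 89.9, -59.8]
force: [-0.5, -0.8, 0.2]
gripper_width: 0.4
```

>>> drive_tool(
  plan=[
    [0, 0, 0, 0, 0, -1, 0],
    [0, 0, 0, 0, 0, -2.5, 0],
    [0, 0, 0, 0, 0, -2.5, 0],
  ],
)

```text
time_s: 14.82
ee_pos: [554.4, 88.3, 92.3]
ee_rot: [34.9, 89.9, -37.9]
force: [-0.3, 0.7, 1.7]
gripper_width: 0.4
```

>>> drive_tool(
  plan=[
    [0, 0, 0, 0, 0, -1, 0],
    [0, 0, 0, 0, 0, -1, 0],
  ],
)

```text
time_s: 15.08
ee_pos: [554.5, 88.3, 92.3]
ee_rot: [47.8, 89.9, -25.0]
force: [-1.3, 0.1, 6.9]
gripper_width: 0.3
```

>>> drive_tool(
  plan=[
    [0, 0, 0, 0, 0, -1, 0],
    [0, 0, 0, 0, 0, -1, 0],
  ],
)

```text
time_s: 15.32
ee_pos: [554.5, 88.3, 92.3]
ee_rot: [54.0, 89.9, -18.8]
force: [-2.6, 0.4, 7.9]
gripper_width: 0.3
```

>>> drive_tool(
  plan=[
    [0, 0, 0, 0, 0, -1, 0],
    [0, 0, 0, 0, 0, -2, 0],
    [0, 0, 0, 0, 0, -2.5, 0],
    [0, 0, 0, 0, 0, -3, 0],
    [0, 0, 0, 0, 0, -3, 0],
  ],
)

```text
time_s: 15.95
ee_pos: [554.5, 88.3, 91.0]
ee_rot: [60.8, 89.8, -12.1]
force: [-3.8, -0.7, 11.2]
gripper_width: 0.5
```

>>> drive_tool(
  plan=[
    [0, 0, 0, 0, 0, -2, 0],
    [0, 0, 0, 0, 0, -3, 0],
    [0, 0, 0, 0, 0, -4, 0],
    [0, 0, 0, 0, 0, -5, 0],
    [0, 0, 0, 0, 0, -6, 0],
    [0, 0, 0, 0, 0, -6.5, 0],
    [0, 0, 0, 0, 0, -6.5, 0],
    [0, 0, 0, 0, 0, -6.5, 0],
  ],
)

```text
time_s: 16.95
ee_pos: [554.5, 88.3, 86.3]
ee_rot: [65.3, 89.8, -7.5]
force: [-3.7, -0.2, 12.0]
gripper_width: 0.4
```

>>> drive_tool(
  plan=[
    [0, 0, 0, 0, 0, -1.5, 0],
    [0, 0, 0, 0, 0, -2.5, 0],
    [0, 0, 0, 0, 0, -3, 0],
    [0, 0, 0, 0, 0, -3, 0],
    [0, 0, 0, 0, 0, -3, 0],
  ],
)

```text
time_s: 17.58
ee_pos: [554.6, 88.3, 86.1]
ee_rot: [69.5, 89.7, -3.3]
force: [-5.1, 0.4, 17.6]
gripper_width: 0.6
```

Hard stop: 17.6 N at z 86.1, which is 6.2 mm below where the lid started. Now I'll retreat and check.

>>> drive_tool(
  plan=[
    [0, 0, 0, 0, 0, 10, 0],
    [0, 0, 0, 0, 0, 40, 0],
    [0, 0, 0, 0, 0, 90, 0],
    [0, 0, 0, -40, 0, 130, 0],
    [0, 0, 0, -100, 0, 150, 0],
    [0, 0, 0, -150, 0, 160, 0],
    [0, 0, 0, -150, 0, 160, 0],
    [0, 0, 0, -150, 0, 160, 0],
  ],
)

```text
time_s: 18.58
ee_pos: [405.3, 88.4, 246.3]
ee_rot: [70.9, 89.6, -1.9]
force: [-0.4, -0.8, 0.3]
gripper_width: 0.5
```

```bash
python3 m.py L2_end 4; python3 cmp.py L2_0 L2_end 294 206 pics/i.png; python3 - <<'E'
from h import *
t=grab_frame("top"); s=grab_frame("scene")
a=cv2.resize(cv2.imread("pics/b.png"),(512,384)); b=cv2.cvtColor(s,cv2.COLOR_RGB2BGR)
o=np.vstack([np.hstack([a,b])[60:330], np.hstack([cv2.resize(cv2.imread("pics/a.png"),(512,384)),cv2.cvtColor(t,cv2.COLOR_RGB2BGR)])[80:330]])
o=cv2.resize(o,(800,int(o.shape[0]*800/1024)),interpolation=cv2.INTER_AREA)
i=cv2.imread("pics/i.png"); i=cv2.resize(i,(400,158))
f=np.zeros((o.shape[0]+158,800,3),np.uint8);f[:o.shape[0]]=o;f[o.shape[0]:,:400]=i
cv2.imwrite("pics/j.png",cv2.convertScaleAbs(f,alpha=1.3)); print(f.shape)
E
```

```text
18.775 [ 0.08  0.08 -0.  ] [405.56  88.34 245.72]
(564, 800, 3)
```

View pics/j.png

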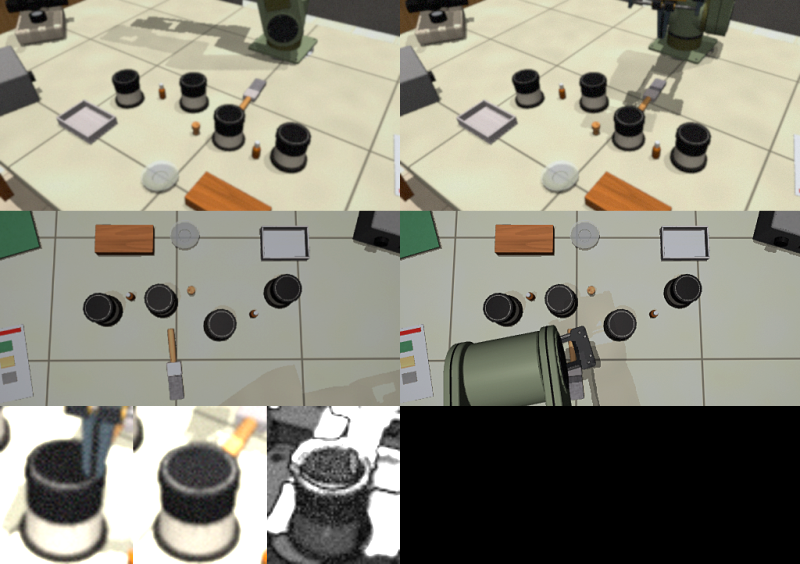

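The lid is down and level, nothing else has moved, and the tool is clear (TCP z 246, no force). Handing in.

```bash
python3 -c "
from workcell import *
print(env.job_done(), state()['time_s'])"
```

```text
the job is handed in; nothing more can be done
the job is handed in; nothing more can be done
```

The loose lid was the one at about (554, 88) mm. I found it by light edge presses, pressed it home in the middle, and handed the job in at about 19 s of the 51 s allowed.

- **Edge presses:** I pressed three lids near the edge at 2.2 to 2.4 N. The lids at (579, −258) and (484, −77) were sound, with force rising at about 2 N/mm. The third sank about 3 mm at only 1 to 2 N, and the camera showed its far rim lift. I did not press the fourth lid at (528, 251), since the loose one had been found.
- **Seating:** I pressed the loose lid in its middle up to 17.6 N. It slid from 92.3 to 86.1 mm, about 6 mm, to a hard stop.
- **Last checks:** The lid looks level and lower in the camera, nothing else appears to have moved, and the fingers are well clear with no force on them. I did not press its edge again to confirm that it no longer rocks.
- **Disagreements:** The wrist and fixed cameras differed by up to about 6 mm on lid centres, 4 mm on the one I pressed, so I used the middle value. The networks found only some of the lids and gave some false reports, so I read the rest from the images.

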